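Put the gong mallet away in its case

ROBOT

A 6-joint arm with a two-finger parallel gripper is mounted at the origin on the work surface. World frame = base frame: x ahead of the robot, y to its left, z up, the work surface at z = 0. Lengths are in m, angles in rad, forces in N, time in s.
With the tool pointing down it reaches from about 0.25 to 0.725 m from the base axis. Payload 4 kg.
Tool frame: the origin (TCP) lies at the very end of the fingers, on their centre line; the grasp point (between the pads) lies 19 mm behind it; z points along the fingers, y is the line along which they close (so a half turn about z gives the same grasp; the last joint's range is limited). The gripper opens to 85 mm and grips with 20 to 120 N. Pads are 22 mm wide; open, the fingers measure 114 mm over their backs; the gripper's body (76 mm by 85 mm) begins 54 mm behind the grasp point. The pads swing forward as they close: fully open they stand 13 mm farther back than shut.
Start: joints at [1.341, 0.241, 0.005, 1.335, 0, 1.571], TCP at [0.114, 0.487, 0.231] pointing down, gripper open.
Joint ranges: [-2.72, 2.72], [-1.05, 1.87], [-1.09, 1.28], [-1.99, 2.15], [-1.42, 1.44], [-3.14, 3.14]. Speed limits (rad/s): [2.79, 2.79, 3.14, 3.14, 3.14, 3.14].

INTERFACE

Orientations are given as a unit quaternion [x, y, z, w].
In Python, from workcell import * gives the robot as it stands. The module is installed in compiled form; this text tells all that it offers.
- The arm moves only by the tool send_rows, never from a script. Its argument "steps" is text: rows parted by semicolons, each of 7 numbers parted by spaces: the opening, from -1 (shut) to 1 (fully open), then the shift along the world's x, y, z in m, then the turn, a rotation vector about the world's x, y, z in rad. A call has exactly 5 rows; each row shifts and turns the commanded pose from where the row before left it; what a row does not reach is not made up. A row lasts 1/12 s, in which the tool goes at most 41.7 mm and 7.16 degrees, less where a joint would pass 70% of its speed; a pose out of reach is approached as far as the arm can. A call is refused whole if a number of a shift passes 0.0417 or a number of a turn 0.125, either way. A call with a gripper value outside its range is refused whole. The fingers move at their own pace and stop on an object; the grip force is fixed at half the most. Time passes only in rows, so rows that do not move let the fingers close, or fill a call up. It gives the time, the measured TCP pose, the force, the opening and the grip force at its end, in the units of the state.
- get_obs(): the state, without advancing time (a new reading comes with each control period).
- camera(name): name is "scene" or "side" or "wrist"; returns a dict with "frame" (420x560x3 uint8, red, green, blue), "range_z" (420x560 float32, m along the optical axis (not along the pixel's ray), 0 where there is no reading), "camera_matrix" (3x3 intrinsics, pixels), "k1" (the pictures are not rectified: a ray, as slopes to the right and down, at radius r is drawn at 1 + k1 r^2 times it, then the intrinsics apply), "extrinsics" (4x4, takes a point from world to camera coordinates); the wrist camera has in their place "T_tool_cam" (4x4, takes a point from camera to tool coordinates, whose origin is the TCP and whose axes are the flange's). Camera axes: x right, y down, z forward; pixel columns grow to the right and rows downward; lengths in m; the calibration is good to about 2 mm. A picture is of the moment at which its call begins: read the wrist's pose just before it.
- job_done(): hands the job in; it is judged then, once.
The state is a dict: "clock": time; "joint_pos": joint angles; "joint_vel": joint speeds; "tau": joint torques, N m; "eef_pos": TCP position; "tool_rot": TCP orientation; "ft_force": force on the tool from outside, world axes, zero at the start; "ft_torque": the same for the moment, N m; "grip_width": finger opening in m; "grasp_force": force on a finger pad.
Only numpy, scipy, OpenCV 4.12 (cv2) and the standard library are available. Lean on these libraries where they do the work, as an engineer would, in place of code of your own. Each camera call takes 0.05 s, during which the arm holds its last target. There are 200 camera calls.

TASK

A gong mallet is standing on the closed lid of the green instrument case. Put it down on the cork mat first, with the lid still shut; then lift the lid (it has a black bar in front) all the way back until it rests on its stop, and lay the mallet down flat in the empty front compartment, beside its twin, either way round. Leave the lid open, and do not shift the gong, the glove box or the tub.

Things in the scene. Friction and masses are not known exactly. Their poses are not given: they have to be found in the camera images.
- mallet: Loose gong mallet, 200 mm long, 0.15 kg, at first upright on its head on the shut lid. Origin: centre of the head's flat end; z axis runs from head to handle tip. Head: dark octagonal prism 44 mm across flats, z 0-50 mm; handle: pale round bar 16 mm thick, z 50-200 mm. Balances at about z 45 mm. Lying, it rests on a head flat, the handle level, 22 mm up (axis).
- mallet_mid (a point): Point on the mallet's axis half way along it (z 100 mm).
- mallet_tip (a point): Free end of the mallet's handle (z 200 mm).
- case: Fixed green case, 150 (x) by 260 (y) mm, walls 5 thick, 65 high; hinge on its +x side. Origin: centre of underside; inner floor 6 above it, top of shut lid 73. A divider (x 18 to 22, top at 35) parts the empty front compartment, x -70 to 18, y -125 to 125, from the rear one, x 22 to 70, where an identical mallet lies fixed.
- case_bay (a point): Centre of the floor of the empty front compartment, case axes.
- lid (a joint): Lid angle in rad: 0 shut, 1.8 on its stop (13 degrees past upright). Nothing holds it: let go below about 1.6 it falls shut, past that it falls back on its stop. 8 mm thick, 0.35 kg.
- lid_bar (a point): Middle of the black round bar before the lid's front edge: 12 mm thick, 90 mm long along the case's y between two posts, its centre 36 mm from the edge and 186 mm from the hinge; moves with the lid. Pinched from above across the case's x, it turns between the fingers as the lid swings.
- lid_hinge (a point): Middle of the lid's hinge axis, which runs along the case's y, 65 mm above the table; case axes.
- mat: Fixed cork mat, 260 mm (x) by 280 mm (y), 4 mm thick, empty. Origin: centre of its underside.
- gong: Bystander: dark bossed gong lying flat, 130 mm in diameter, 55 mm high. Origin: centre of its underside.
- glove_box: Bystander: cardboard glove box 115 x 160 x 60 mm. Origin: centre of its underside.
- polish_tub: Bystander: white tub with yellow cap, 76 mm in diameter, 110 mm high. Origin: centre of its underside.

How it is judged:
By the outcome, as a careful person would: the job done as asked, in the order asked, and still so for the second after the job is handed in, with the robot touching nothing.
It also fails if it takes over 72 s, if anything falls off the work surface, if the arm or the gripper's body presses on something with over 40 N, if the wrist force passes 120 N, or if a joint passes its speed limit or range.

## Working session

There is one attempt and no reset: what is moved stays moved. The work goes in short steps, Python scripts to look and compute and a tool call to move; the robot and the scene stay as the last step left them, time stands still between calls to the robot, and variables do not carry over. Pictures are saved under pics/ and viewed, at most 14 in all, crops included, and the job is handed in when it is done.

Besides the shell and the picture viewer there is one more tool, called after "Call:" in YAML: its name, and indented under it one key for each argument. send_rows: Moves the arm, as the interface text tells. Its arguments: {"type":"object","properties":{"steps":{"type":"string"}},"required":["steps"]}

```bash
mkdir -p pics
cat > h.py <<'E'
from workcell import *
import numpy as np, cv2, pickle
from scipy.spatial.transform import Rotation as R
def snap(name,tag):
    o=get_obs(); c=camera(name)
    if name=="wrist":
        T=np.eye(4);T[:3,:3]=R.from_quat(o["tool_rot"]).as_matrix();T[:3,3]=o["eef_pos"]
        c["cw"]=T@np.array(c["T_tool_cam"])
    else: c["cw"]=np.linalg.inv(np.array(c["extrinsics"]))
    cv2.imwrite(f"pics/{tag}.png",c["frame"][:,:,::-1]); pickle.dump(c,open(f"{tag}.pkl","wb")); return c
def load(tag): return pickle.load(open(f"{tag}.pkl","rb"))
def ray(c,u,v):
    K=np.array(c["camera_matrix"]);d=np.array([(u-K[0,2])/K[0,0],(v-K[1,2])/K[1,1]]);s=d.copy()
    for _ in range(20): s=d/(1+c["k1"]*(s@s))
    return np.r_[s,1]
def pt(c,u,v,z=None):
    r=ray(c,u,v); return (c["cw"]@np.r_[r*(c["range_z"][int(v),int(u)] if z is None else z),1])[:3]
def atz(c,u,v,h):
    o=c["cw"][:3,3]; d=c["cw"][:3,:3]@ray(c,u,v); return o+d*(h-o[2])/d[2]
def cloud(c):
    K=np.array(c["camera_matrix"]);z=c["range_z"];V,U=np.mgrid[:z.shape[0],:z.shape[1]]
    d=np.stack([(U-K[0,2])/K[0,0],(V-K[1,2])/K[1,1]],-1);s=d.copy()
    for _ in range(20): s=d/(1+c["k1"]*(s**2).sum(-1,keepdims=True))
    P=np.concatenate([s,np.ones_like(s[...,:1])],-1)*z[...,None]
    W=P@c["cw"][:3,:3].T+c["cw"][:3,3]; W[z==0]=np.nan; return W
E
python3 - <<'E'
from h import *
o=get_obs(); print({k:np.round(v,3) for k,v in o.items()})
for n in ("scene","side"):
    c=snap(n,n+"0"); print(n,c["cw"][:3,3].round(3),c["k1"])
a=cv2.imread("pics/scene0.png");b=cv2.imread("pics/side0.png")
E
```

```text
{'clock': np.float64(0.0), 'joint_pos': array([1.341, 0.241, 0.004, 1.335, 0.   , 1.571]), 'joint_vel': array([-0.   , -0.001,  0.   , -0.   , -0.001,  0.   ]), 'tau': array([ 0.0000e+00, -3.7232e+01,  2.5241e+01,  1.7000e-02,  0.0000e+00,
       -0.0000e+00]), 'eef_pos': array([0.114, 0.486, 0.23 ]), 'tool_rot': array([ 0.115,  0.993, -0.001, -0.   ]), 'ft_force': array([ 0.418, -0.334, -0.225]), 'ft_torque': array([0.043, 0.022, 0.009]), 'grasp_force': np.float64(0.0), 'grip_width': np.float64(0.085)}
scene [1.541 0.196 1.233] -0.013651513736845148
side [ 0.365 -1.322  1.554] 0.04321562846813206
```

View pics/scene0.png

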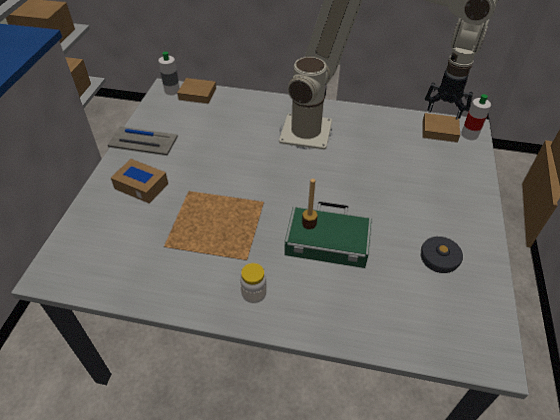

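View pics/side0.png

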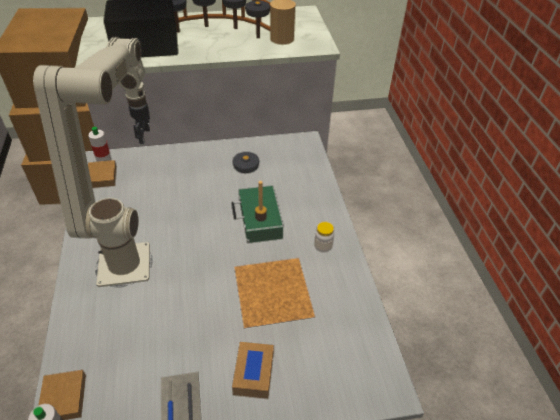

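Scene view: mallet tip at (312,180), its head at (310,220), case lid around (328,235), bar at (333,205), mat centre (215,225), tub (253,282), gong (442,253). Side view: tip at (261,181), lid (261,210), bar (235,210), mat (273,292). The robot side of the case is the bar side.

Run:
```python
from h import *
for n in ("scene0","side0"):
    c=load(n); W=cloud(c); f=c["frame"]; hsv=cv2.cvtColor(f,cv2.COLOR_RGB2HSV)
    H,S,V=[hsv[...,i].astype(int) for i in range(3)]
    reg=(W[...,0]>.2)&(W[...,0]<.9)&(abs(W[...,1])<.5)
    print(n)
    g=reg&(H>50)&(H<90)&(S>90)&(W[...,2]>.066)&(W[...,2]<.082)
    P=W[g]; print("lid n",len(P),"z",np.median(P[:,2]),cv2.minAreaRect((P[:,:2]*1000).astype(np.float32)))
    m=reg&(H<20)&(S>100)&(abs(W[...,2]-.004)<.006); m=cv2.erode(m.astype(np.uint8),np.ones((3,3)))>0
    P=W[m];print("mat",len(P),np.median(P[:,2]),cv2.minAreaRect((P[:,:2]*1000).astype(np.float32)))
    m=reg&(W[...,2]>.135)&(W[...,2]<.3)
    P=W[m];print("handle",len(P),P.mean(0).round(4),P.max(0).round(3),P.min(0).round(3))
    m=reg&(W[...,2]>.05)&(W[...,2]<.2)&(V<60)
    # bar
    lab,L=cv2.connectedComponents(m.astype(np.uint8))
    for k in range(1,lab):
        P=W[L==k]
        if len(P)>8: print("dark",len(P),P.mean(0).round(3),P.min(0).round(3),P.max(0).round(3))
for n,(u,v),(u0,v0) in (("scene0",(311,205),(260,160)),("side0",(255,210),(205,165))):
    im=load(n)["frame"][v0:v0+100,u0:u0+130,::-1]; cv2.imwrite(f"pics/crop_{n}.png",cv2.resize(im,None,fx=4,fy=4,interpolation=cv2.INTER_CUBIC))
a=cv2.imread("pics/crop_scene0.png");b=cv2.imread("pics/crop_side0.png");cv2.imwrite("pics/crops.png",cv2.resize(np.vstack([a,b]),(390,600)))
```

```text
scene0
lid n 2395 z 0.0735416660663788 ((543.0556640625, 167.46835327148438), (251.21934509277344, 191.30499267578125), 89.76569366455078)
mat 2753 0.00399295394007404 ((555.1708374023438, -218.66539001464844), (252.44882202148438, 269.7871398925781), 1.0420029163360596)
handle 179 [0.5611 0.099  0.2108] [0.568 0.106 0.277] [0.549 0.09  0.135]
dark 15 [ 0.503 -0.477  0.054] [ 0.478 -0.492  0.05 ] [ 0.517 -0.465  0.06 ]
dark 70 [0.453 0.164 0.073] [0.445 0.117 0.066] [0.463 0.211 0.079]
dark 132 [0.572 0.101 0.099] [0.516 0.076 0.071] [0.583 0.122 0.122]
dark 22 [0.639 0.048 0.06 ] [0.636 0.038 0.052] [0.645 0.065 0.071]
dark 27 [0.635 0.13  0.055] [0.631 0.098 0.05 ] [0.639 0.158 0.063]
dark 15 [0.634 0.22  0.053] [0.63  0.208 0.05 ] [0.637 0.233 0.057]
dark 20 [0.634 0.284 0.057] [0.629 0.267 0.051] [0.637 0.294 0.072]
side0
lid n 802 z 0.07043516734527067 ((557.2107543945312, 163.16494750976562), (145.9402313232422, 237.9508819580078), 0.2919406592845917)
mat 150 0.001288418119291146 ((547.429443359375, -222.8347625732422), (246.78294372558594, 257.7637023925781), 4.271416187286377)
handle 107 [0.5499 0.0914 0.2074] [0.557 0.103 0.271] [0.543 0.079 0.136]
dark 16 [0.448 0.158 0.071] [0.446 0.118 0.066] [0.451 0.196 0.078]
dark 56 [0.551 0.078 0.095] [0.533 0.067 0.075] [0.571 0.089 0.118]
dark 11 [0.613 0.032 0.055] [0.6   0.029 0.05 ] [0.625 0.036 0.061]
dark 27 [0.56  0.032 0.056] [0.529 0.028 0.05 ] [0.591 0.037 0.061]
dark 13 [0.509 0.032 0.058] [0.497 0.027 0.051] [0.521 0.037 0.064]
```

View pics/crops.png

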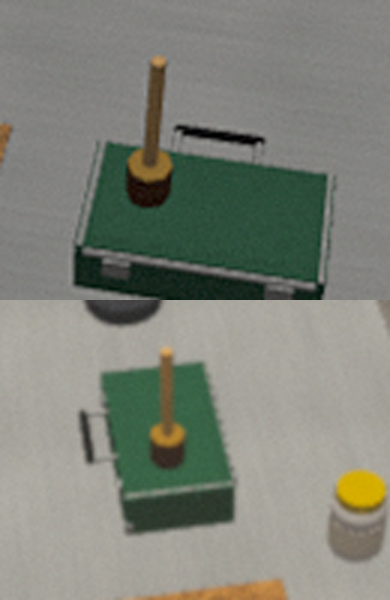

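Measured: lid level z≈0.072, mallet axis ≈(0.554, 0.097) with its tip at 0.274, bar ≈(0.450, 0.164, 0.072), case centre ≈(0.56, 0.164), mat centre ≈(0.553, -0.22). These agree with the given sizes. Next I move in front of the mallet and turn the tool horizontal.

Call:
send_rows:
  steps: "1 0.0226 -0.0271 0 0 0 0.027;1 0.0226 -0.0271 0 0 0 0.027;1 0.0226 -0.0271 0 0 0 0.027;1 0.0226 -0.0271 0 0 0 0.027;1 0.0226 -0.0271 0 0 0 0.027"

```text
clock: 0.52
eef_pos: [0.2273, 0.3497, 0.2309]
tool_rot: [0.046, 0.999, -0.0, -0.0]
ft_force: [1.6, -0.6, 0.1]
grip_width: 0.0857
grasp_force: 0.0
```

Call:
send_rows:
  steps: "1 0.0226 -0.0271 0 0 0 0.027;1 0.0226 -0.0271 0 0 0 0.027;1 0.0226 -0.0271 0 0 0 0.027;1 0.0226 -0.0271 0 0 0 0.027;1 0.0226 -0.0271 0 0 0 0.027"

```text
clock: 0.93
eef_pos: [0.3404, 0.2142, 0.2311]
tool_rot: [-0.021, 1.0, -0.0, -0.0]
ft_force: [0.5, 0.7, 0.1]
grip_width: 0.0854
grasp_force: 0.0
```

Call:
send_rows:
  steps: "1 0.0226 -0.0271 0 0 0 0.027;1 0.0226 -0.0271 0 0 0 0.027;1 0.0226 -0.0271 0 0 0 0.027;1 0.0226 -0.0271 0 0 0 0.027;1 0.0226 -0.0271 0 0 0 0.027"

```text
clock: 1.35
eef_pos: [0.4534, 0.0786, 0.231]
tool_rot: [-0.088, 0.996, 0.0, -0.0]
ft_force: [0.9, 0.9, -0.9]
grip_width: 0.0852
grasp_force: 0.0
```

Run:
```python
from h import *
c=snap("wrist","w1");o=get_obs();print(o["eef_pos"],o["joint_pos"].round(3)); print(c["cw"].round(3))
W=cloud(c);Z=W[...,2];hsv=cv2.cvtColor(c["frame"],cv2.COLOR_RGB2HSV)
g=(abs(hsv[...,0].astype(int)-70)<20)&(hsv[...,1]>90)&(abs(Z-.073)<.008)
if g.sum(): print("lid",g.sum(),np.median(Z[g]),cv2.minAreaRect((W[g][:,:2]*1000).astype(np.float32)))
b=(hsv[...,2]<60)&(abs(Z-.072)<.012)&(W[...,0]>.43)&(W[...,0]<.47);P=W[b]
if len(P): print("bar",len(P),P.min(0),P.max(0),P.mean(0))
```

```text
[0.45748311 0.07446021 0.23080912] [ 0.164  0.167 -0.089  1.312 -0.004 -0.008]
[[-0.175  0.933  0.315  0.373]
 [ 0.985  0.166  0.057  0.062]
 [ 0.001  0.32  -0.947  0.374]
 [ 0.     0.     0.     1.   ]]
lid 18347 0.07308352553901515 ((560.9966430664062, 161.2592010498047), (149.25645446777344, 253.65565490722656), 0.6168626546859741)
bar 1077 [0.44507096 0.11118591 0.0679712 ] [0.46976341 0.21035451 0.07671634] [0.45005809 0.15964792 0.07371631]
```

View pics/w1.png

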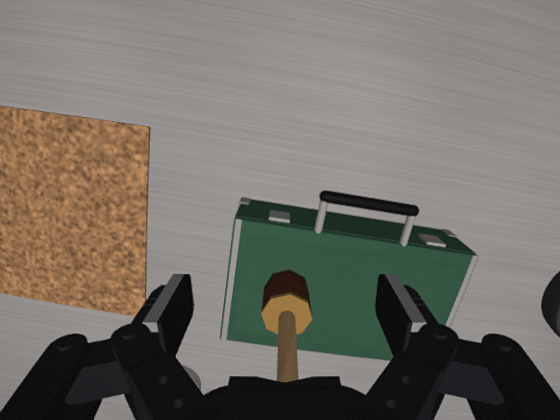

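Wrist view: the lid fills (225–475, 205–355), the bar is at (370,203), and the mallet head is at (287,310) with its handle running down the picture. The wrist lid fit gives centre (0.561, 0.161), height 0.0731 and size 149×254. Next I tilt the tool to horizontal and lower it.

Call:
send_rows:
  steps: "1 0 0 -0.006 0.021 -0.118 0;1 0 0 -0.006 0.021 -0.118 0;1 0 0 -0.006 0.021 -0.118 0;1 0 0 -0.006 0.021 -0.118 0;1 0 0 -0.006 0.021 -0.118 0"

```text
clock: 1.82
eef_pos: [0.4524, 0.0803, 0.2016]
tool_rot: [-0.083, 0.952, 0.026, 0.295]
ft_force: [0.5, 1.0, -0.0]
grip_width: 0.0854
grasp_force: 0.0
```

Call:
send_rows:
  steps: "1 0 0 -0.006 0.021 -0.118 0;1 0 0 -0.006 0.021 -0.118 0;1 0 0 -0.006 0.021 -0.118 0;1 0 0 -0.006 0.021 -0.118 0;1 0 0 -0.006 0.021 -0.118 0"

```text
clock: 2.23
eef_pos: [0.4973, 0.0884, 0.2287]
tool_rot: [-0.076, 0.861, 0.045, 0.501]
ft_force: [0.9, -0.3, -0.4]
grip_width: 0.0857
grasp_force: 0.0
```

Call:
send_rows:
  steps: "1 0 0 -0.006 0.021 -0.118 0;1 0 0 -0.006 0.021 -0.118 0;1 0 0 -0.006 0.018 -0.100 0;1 0 0 0 0 0 0;1 0 0 0 0 0 0"

```text
clock: 2.65
eef_pos: [0.5688, 0.101, 0.2738]
tool_rot: [-0.07, 0.799, 0.053, 0.594]
ft_force: [-0.7, -0.2, -0.4]
grip_width: 0.0853
grasp_force: 0.0
```

Run:
```python
from h import *
c=snap("wrist","w2");o=get_obs();print(o["eef_pos"],o["joint_pos"].round(3),R.from_quat(o["tool_rot"]).as_matrix().round(3))
W=cloud(c)
for n in ("w2","scene0","side0"):
    c=load(n);W=cloud(c)
    hsv=cv2.cvtColor(c["frame"],cv2.COLOR_RGB2HSV)
    m=(W[...,2]>.13)&(W[...,2]<.27)&(abs(W[...,0]-.555)<.03)&(abs(W[...,1]-.097)<.03)
    P=W[m]
    if not len(P): print(n,"none");continue
    cc=c["cw"][:3,3]; d=P.mean(0)-cc; d=d[:2]/np.linalg.norm(d[:2])
    print(n,len(P),P.mean(0).round(4),"axis~",(P.mean(0)[:2]+d*.0065).round(4), P.max(0).round(3))
```

```text
[0.56825209 0.10084518 0.27444404] [ 1.750e-01  2.000e-03 -1.088e+00 -7.990e-01  2.000e-03  1.000e-03] [[-0.283 -0.175  0.943]
 [-0.049  0.984  0.168]
 [-0.958  0.001 -0.287]]
w2 9432 [0.5505 0.0956 0.209 ] axis~ [0.5569 0.0967] [0.558 0.104 0.27 ]
scene0 166 [0.5613 0.099  0.2034] axis~ [0.5548 0.0984] [0.568 0.106 0.27 ]
side0 109 [0.5499 0.0913 0.2035] axis~ [0.5507 0.0978] [0.557 0.103 0.27 ]
```

View pics/w2.png

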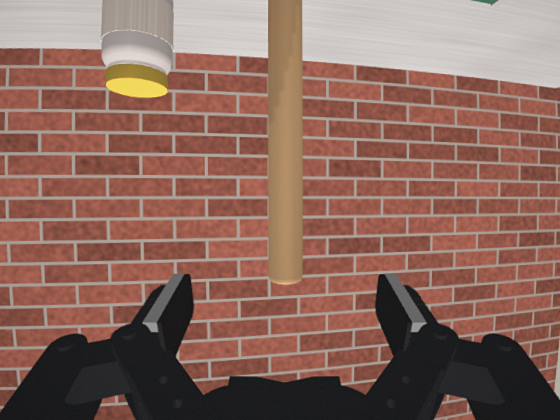

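The tool reached the elbow's folding limit at a pitch of 17° below horizontal. The joint data give an arm model with links of about 0.467, 0.398 and 0.409 m, which shows that a pitch of about 30° is reachable at the grasp. The fingers already straddle the handle, so I tilt a bit more and go straight down.

Call:
send_rows:
  steps: "1 0.002 0 0 -0.020 0.113 0;1 0.002 0 0 -0.020 0.113 0;1 0 0 -0.03 0 0 0;1 0 0 -0.03 0 0 0;1 0 0 -0.03 0 0 0"

```text
clock: 3.12
eef_pos: [0.5756, 0.1016, 0.1891]
tool_rot: [-0.073, 0.835, 0.049, 0.544]
ft_force: [0.8, -0.1, -1.9]
grip_width: 0.0853
grasp_force: 0.0
```

Call:
send_rows:
  steps: "1 0 0 -0.020 0 0 0;1 0 0 -0.020 0 0 0;1 0 0 0 0 0 0;1 0 0 0 0 0 0;1 0 0 0 0 0 0"

```text
clock: 3.53
eef_pos: [0.5868, 0.1035, 0.1509]
tool_rot: [-0.074, 0.839, 0.048, 0.537]
ft_force: [-0.5, 0.1, 0.6]
grip_width: 0.0853
grasp_force: 0.0
```

Run:
```python
from h import *
c=snap("wrist","w3");o=get_obs();M=R.from_quat(o["tool_rot"]).as_matrix();print(o["eef_pos"],o["joint_pos"].round(3),M[:,2].round(3),"grip",(o["eef_pos"]-.019*M[:,2]).round(4))
```

```text
[0.58702583 0.1035621  0.15157441] [ 0.173  0.336 -1.087 -0.992  0.003 -0.   ] [ 0.895  0.16  -0.417] grip [0.57   0.1005 0.1595]
```

View pics/w3.png

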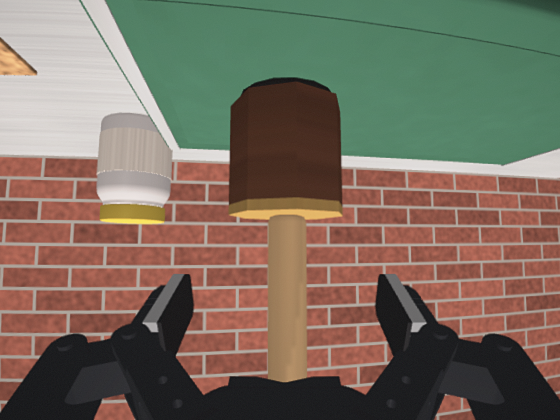

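The handle stands centred between the pads at column 286, with the head's shoulder at row 212. The grip point is about 15 mm too far out, so I tilt slightly more, back off, then close.

Call:
send_rows:
  steps: "1 -0.008 -0.0015 -0.003 -0.011 0.064 0;1 -0.008 -0.0015 -0.003 -0.011 0.064 0;1 0 0 -0.003 0 0 0;1 0 0 0 0 0 0;1 0 0 0 0 0 0"

```text
clock: 4.0
eef_pos: [0.572, 0.1007, 0.1433]
tool_rot: [-0.076, 0.871, 0.043, 0.484]
ft_force: [-0.4, 0.5, -0.9]
grip_width: 0.0854
grasp_force: 0.0
```

Call:
send_rows:
  steps: "-1 0 0 0 0 0 0;-1 0 0 0 0 0 0;-1 0 0 0 0 0 0;-1 0 0 0 0 0 0;-1 0 0 0 0 0 0"

```text
clock: 4.42
eef_pos: [0.5711, 0.1005, 0.14]
tool_rot: [-0.076, 0.872, 0.043, 0.481]
ft_force: [1.1, -0.3, -0.4]
grip_width: 0.0259
grasp_force: 0.0
```

Call:
send_rows:
  steps: "-1 0 0 0 0 0 0;-1 0 0 0 0 0 0;-1 0 0 0 0 0 0;-1 0 0 0 0 0 0;-1 0 0 0 0 0 0"

```text
clock: 4.83
eef_pos: [0.571, 0.1005, 0.1403]
tool_rot: [-0.076, 0.872, 0.043, 0.481]
ft_force: [-0.5, 0.6, -1.7]
grip_width: 0.014
grasp_force: 58.3
```

Run:
```python
from h import *
o=get_obs();M=R.from_quat(o["tool_rot"]).as_matrix();print(o["eef_pos"],o["joint_pos"].round(3),M[:,2].round(3),"grip",(o["eef_pos"]-.019*M[:,2]).round(4),o["grip_width"],o["grasp_force"])
```

```text
[0.57097162 0.10046805 0.14028385] [ 0.172  0.207 -1.029 -0.672  0.004 -0.   ] [ 0.832  0.149 -0.534] grip [0.5552 0.0976 0.1504] 0.013968253515581338 58.34550440311432
```

Gripped: 58 N at 14 mm, about 77 mm up the mallet. I lift, swing over the mat, and check the tub and the mat first.

Call:
send_rows:
  steps: "-1 0 0 0.03 0 0 0;-1 0 0 0.03 0 0 0;-1 -0.004 -0.0394 0 0 0 -0.069;-1 -0.004 -0.0394 0 0 0 -0.069;-1 -0.004 -0.0394 0 0 0 -0.069"

```text
clock: 5.25
eef_pos: [0.5589, -0.0185, 0.2017]
tool_rot: [0.015, 0.875, -0.007, 0.484]
ft_force: [-0.1, -0.2, -1.9]
grip_width: 0.0144
grasp_force: 58.8
```

Call:
send_rows:
  steps: "-1 -0.004 -0.0394 0 0 0 -0.069;-1 -0.004 -0.0394 0 0 0 -0.069;-1 -0.004 -0.0394 0 0 0 -0.069;-1 -0.004 -0.0394 0 0 0 -0.069;-1 -0.004 -0.0394 0 0 0 -0.069"

```text
clock: 5.67
eef_pos: [0.5382, -0.2164, 0.2004]
tool_rot: [0.166, 0.86, -0.09, 0.474]
ft_force: [0.5, 0.1, -0.2]
grip_width: 0.0143
grasp_force: 58.8
```

Run:
```python
from h import *
o=get_obs();M=R.from_quat(o["tool_rot"]).as_matrix();print(o["eef_pos"],o["joint_pos"].round(3),M.round(3),"grip",(o["eef_pos"]-.019*M[:,2]).round(4),o["grip_width"],o["grasp_force"])
W=cloud(load("scene0"));
P=W[(W[...,0]>.6)&(W[...,0]<.9)&(W[...,1]<.0)&(W[...,1]>-.25)&(W[...,2]>.02)&(W[...,2]<.13)]
print("tub",P.min(0),P.max(0))
```

```text
[ 0.53816415 -0.21638593  0.20041631] [-0.385  0.017 -0.949 -0.403  0.006 -0.001] [[-0.495  0.371  0.786]
 [ 0.199  0.929 -0.312]
 [-0.846  0.002 -0.534]] grip [ 0.5232 -0.2104  0.2106] 0.014340157639414255 58.83427619934082
tub [ 0.76064617 -0.06484562  0.02084442] [ 8.34292372e-01 -1.50281879e-05  1.18188234e-01]
```

Call:
send_rows:
  steps: "-1 -0.002 0.001 0 0.0447 0.1122 0;-1 -0.002 0.001 0 0.0447 0.1122 0;-1 -0.002 0.001 0 0.0447 0.1122 0;-1 -0.002 0.001 0 0.0447 0.1122 0;-1 -0.002 0.001 0 0.0447 0.1122 0"

```text
clock: 6.08
eef_pos: [0.5335, -0.2119, 0.1979]
tool_rot: [0.182, 0.948, -0.048, 0.258]
ft_force: [1.4, -0.4, -1.9]
grip_width: 0.0141
grasp_force: 59.1
```

Call:
send_rows:
  steps: "-1 -0.002 0.001 0 0.0447 0.1122 0;-1 -0.002 0.001 0 0.0447 0.1122 0;-1 -0.002 0.001 0 0.0447 0.1122 0;-1 -0.002 0.001 0 0.0447 0.1122 0;-1 -0.002 0.001 0 0.0447 0.1122 0"

```text
clock: 6.5
eef_pos: [0.5255, -0.2074, 0.1988]
tool_rot: [0.188, 0.982, 0.008, -0.031]
ft_force: [0.9, -0.5, -0.9]
grip_width: 0.014
grasp_force: 59.1
```

Call:
send_rows:
  steps: "-1 -0.002 0.001 0 0.0447 0.1122 0;-1 -0.002 0.001 0 0.0447 0.1122 0;-1 -0.002 0.001 0 0.0447 0.1122 0;-1 0 0 0 0 0 0;-1 0 0 0 0 0 0"

```text
clock: 6.92
eef_pos: [0.5196, -0.2044, 0.1906]
tool_rot: [0.184, 0.959, 0.042, -0.21]
ft_force: [-0.4, -0.2, -1.1]
grip_width: 0.0143
grasp_force: 59.1
```

Run:
```python
from h import *
snap("side","s1");c=snap("wrist","w4")
o=get_obs();M=R.from_quat(o["tool_rot"]).as_matrix();print(o["eef_pos"],o["joint_pos"].round(3),M.round(3),"grip",(o["eef_pos"]-.019*M[:,2]).round(4),o["grip_width"],o["grasp_force"])
W=cloud(c);d=W-(o["eef_pos"]-.019*M[:,2]); r=np.array([np.cos(-.385),np.sin(-.385)]);t=np.array([-r[1],r[0]])
a=d[...,:2]@r;b=d[...,:2]@t
for lo,hi in ((-.08,-.06),(-.05,-.03),(.02,.04),(.04,.07),(.08,.11)):
    m=(a>lo)&(a<hi)&(abs(b)<.03)&(W[...,2]>.1)
    if m.sum(): print(lo,m.sum(),"ztop",np.percentile(W[m][:,2],90),"b",b[m].min(),b[m].max())
a=load("s1")["frame"][200:380,160:380,::-1];b=load("w4")["frame"][...,::-1]
cv2.imwrite("pics/c4.png",np.hstack([cv2.resize(a,(440,360)),cv2.resize(b,(360,360))]))
```

```text
[ 0.51893886 -0.20417371  0.19767559] [-0.377  0.743  0.628  1.878  0.004  0.002] [[-0.848  0.372 -0.379]
 [ 0.338  0.928  0.155]
 [ 0.409  0.003 -0.912]] grip [ 0.5261 -0.2071  0.215 ] 0.01441890496096554 59.088268876075745
-0.08 2820 ztop 0.22432884932067654 b -0.025344029345561327 0.02153966443317078
-0.05 4509 ztop 0.22827218332053928 b -0.025413337251370932 0.021476936389346318
0.02 1987 ztop 0.27588802337685714 b -0.029932854171858946 0.029971229849033776
```

View pics/c4.png

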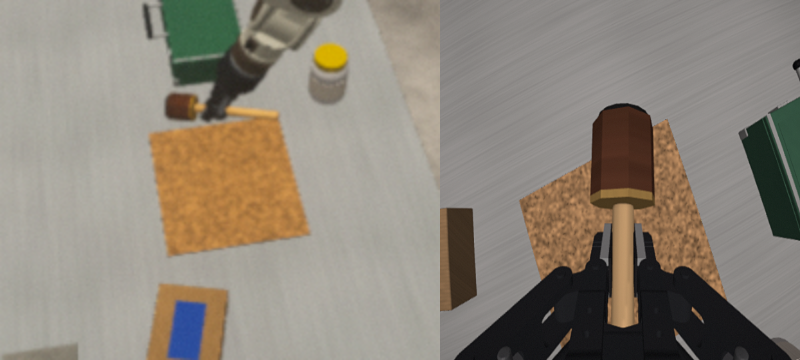

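The mallet is held nearly level, head toward the robot and about 8° down at the head, above the mat. I level it and lower.

Call:
send_rows:
  steps: "-1 0 0 -0.03 0.018 0.044 0;-1 0 0 -0.03 0.018 0.044 0;-1 0 0 -0.03 0.018 0.044 0;-1 0 0 -0.03 0 0 0;-1 0 0 0 0 0 0"

```text
clock: 7.43
eef_pos: [0.5168, -0.2034, 0.0754]
tool_rot: [0.181, 0.943, 0.055, -0.275]
ft_force: [-1.4, -0.8, -1.2]
grip_width: 0.0142
grasp_force: 59.1
```

Run:
```python
from h import *
c=snap("wrist","w5")
o=get_obs();M=R.from_quat(o["tool_rot"]).as_matrix();g=o["eef_pos"]-.019*M[:,2];print(o["eef_pos"],o["joint_pos"].round(3),M[:,2].round(3),"grip",g.round(4),o["grip_width"])
c["cw"][:3,3]+=0
W=cloud(c);d=W-g; r=np.array([np.cos(-.377),np.sin(-.377)]);t=np.array([-r[1],r[0]])
a=d[...,:2]@r;b=d[...,:2]@t
for lo,hi in ((-.075,-.06),(-.06,-.045),(-.045,-.03),(-.02,0),(.0,.02)):
    m=(a>lo)&(a<hi)&(abs(b)<.008)&(W[...,2]>.04)
    if m.sum(): print(lo,m.sum(),"ztop",np.median(W[m][:,2]))
```

```text
[ 0.51743604 -0.20361786  0.07887043] [-3.780e-01  9.390e-01  6.300e-01  1.829e+00  5.000e-03  1.000e-03] [-0.497  0.203 -0.844] grip [ 0.5269 -0.2075  0.0949] 0.014382223806213556
-0.075 1056 ztop 0.11254806452580662
-0.06 1251 ztop 0.11270787133737342
-0.045 1357 ztop 0.11263771593878161
-0.02 1659 ztop 0.09741654978109412
0.0 2516 ztop 0.09822321525097291
```

Call:
send_rows:
  steps: "-1 0 0 -0.025 0 0 0;-1 0 0 -0.025 0 0 0;-1 0 0 -0.009 0 0 0;-1 0 0 -0.003 0 0 0;-1 0 0 -0.002 0 0 0"

```text
clock: 7.9
eef_pos: [0.5198, -0.2045, 0.0167]
tool_rot: [0.181, 0.943, 0.055, -0.272]
ft_force: [0.3, 0.2, -0.7]
grip_width: 0.0148
grasp_force: 59.0
```

Call:
send_rows:
  steps: "-1 0 0 -0.001 0 0 0;-1 0 0 0 0 0 0;-0.3 0 0 0 0 0 0;-0.3 0 0 0 0 0 0;-0.3 0 0 0 0 0 0"

```text
clock: 8.32
eef_pos: [0.5192, -0.2043, 0.0129]
tool_rot: [0.181, 0.943, 0.055, -0.274]
ft_force: [0.8, 0.8, 0.2]
grip_width: 0.03
grasp_force: 0.0
```

Call:
send_rows:
  steps: "-0.3 0 0 0 0 0 0;-0.3 0.012 -0.005 0.023 0 0 0;-0.3 0.012 -0.005 0.023 0 0 0;-0.3 0.012 -0.005 0.023 0 0 0;-0.3 0.012 -0.005 0.023 0 0 0"

```text
clock: 8.73
eef_pos: [0.5669, -0.2242, 0.1056]
tool_rot: [0.181, 0.943, 0.055, -0.275]
ft_force: [1.4, -0.3, 0.7]
grip_width: 0.03
grasp_force: 0.0
```

Call:
send_rows:
  steps: "-0.3 0 0 0.03 -0.0387 -0.097 0;-0.3 0 0 0.03 -0.0387 -0.097 0;-0.3 0 0 0.02 -0.0387 -0.097 0;-0.3 0 0 0 -0.0387 -0.097 0;-0.3 0 0 0 -0.0387 -0.097 0"

```text
clock: 9.15
eef_pos: [0.5687, -0.2249, 0.1862]
tool_rot: [0.188, 0.982, 0.006, -0.017]
ft_force: [0.4, 0.3, 0.6]
grip_width: 0.0298
grasp_force: 0.0
```

Run:
```python
from h import *
c=snap("wrist","w6")
o=get_obs();M=R.from_quat(o["tool_rot"]).as_matrix();print(o["eef_pos"],o["joint_pos"].round(3),M.round(3),o["grip_width"])
W=cloud(c);m=(W[...,2]>.0225)&(W[...,2]<.06)&(abs(W[...,0]-.55)<.15)&(abs(W[...,1]+.22)<.1)
P=W[m]; print(len(P),cv2.minAreaRect((P[:,:2]*1000).astype(np.float32)))
h=P[P[:,2]>.037];print("head",len(h),h.mean(0),cv2.minAreaRect((h[:,:2]*1000).astype(np.float32)))
q=P[P[:,2]<.037];print("hand",q.mean(0),np.median(q[:,2]))
```

```text
[ 0.56052749 -0.22163584  0.18280208] [-0.379  0.504  0.264  1.374  0.004  0.   ] [[-0.928  0.37  -0.039]
 [ 0.369  0.929  0.02 ]
 [ 0.043  0.004 -0.999]] 0.02988604792537056
5458 ((550.0568237304688, -219.53228759765625), (43.63508605957031, 199.23391723632812), 61.23308181762695)
head 2788 [ 0.48461648 -0.18381578  0.04503722] ((484.7742919921875, -183.61122131347656), (42.8970947265625, 49.91311264038086), 60.419490814208984)
hand [ 0.56012432 -0.22522974  0.03237308] 0.03277755905690835
```

View pics/w6.png

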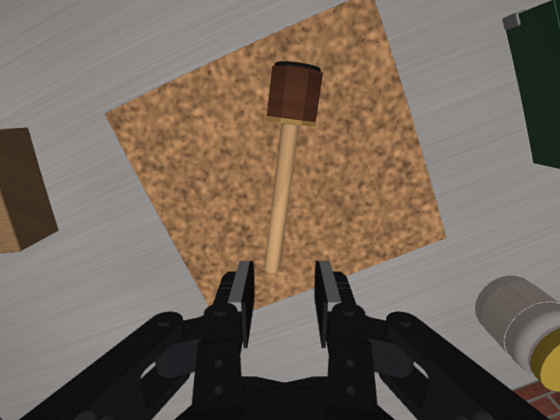

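The mallet lies on the mat with its head at (295,93) and its tip at (272,270). In world terms its middle is (0.550,-0.220), head top 0.045. Next I go above the bar with the fingers closing along x.

Call:
send_rows:
  steps: "-0.3 -0.0092 0.0319 -0.002 -0.02 -0.039 -0.0992;-0.3 -0.0092 0.0319 -0.002 0 0 -0.0992;-0.3 -0.0092 0.0319 -0.002 0 0 -0.0992;-0.3 -0.0092 0.0319 -0.002 0 0 -0.0992;-0.3 -0.0092 0.0319 -0.002 0 0 -0.0992"

```text
clock: 9.62
eef_pos: [0.52, -0.0634, 0.1743]
tool_rot: [0.426, 0.905, 0.001, -0.001]
ft_force: [0.4, 0.5, -0.9]
grip_width: 0.0303
grasp_force: 0.0
```

Call:
send_rows:
  steps: "-0.3 -0.0092 0.0319 -0.002 0 0 -0.0992;-0.3 -0.0092 0.0319 -0.002 0 0 -0.0992;-0.3 -0.0092 0.0319 -0.002 0 0 -0.0992;-0.3 -0.0092 0.0319 -0.002 0 0 -0.0992;-0.3 -0.0092 0.0319 -0.002 0 0 -0.0992"

```text
clock: 10.03
eef_pos: [0.4742, 0.0963, 0.1645]
tool_rot: [0.635, 0.773, 0.001, -0.0]
ft_force: [-0.2, 0.0, -0.0]
grip_width: 0.03
grasp_force: 0.0
```

Call:
send_rows:
  steps: "-0.3 -0.0092 0.0319 -0.002 0 0 -0.0992;-0.3 -0.0092 0.0319 -0.002 0 0 -0.0992;-0.3 0 0 0 0 0 0;-0.3 0 0 0 0 0 0;-0.3 0 0 0 0 0 0"

```text
clock: 10.45
eef_pos: [0.4566, 0.1585, 0.1604]
tool_rot: [0.706, 0.708, 0.001, 0.0]
ft_force: [0.4, -0.4, -0.1]
grip_width: 0.0299
grasp_force: 0.0
```

Run:
```python
from h import *
c=snap("wrist","w7")
o=get_obs();M=R.from_quat(o["tool_rot"]).as_matrix();print(o["eef_pos"],o["joint_pos"].round(3),M.round(3),o["grip_width"])
W=cloud(c);Z=W[...,2];hsv=cv2.cvtColor(c["frame"],cv2.COLOR_RGB2HSV)
g=(abs(hsv[...,0].astype(int)-70)<20)&(hsv[...,1]>90)&(abs(Z-.073)<.008)
if g.sum(): print("lid",g.sum(),np.median(Z[g]),W[g].min(0).round(4),W[g].max(0).round(4))
b=(hsv[...,2]<70)&(abs(Z-.072)<.02)&(W[...,0]>.43)&(W[...,0]<.47);P=W[b]
if len(P):
    print("bar",len(P),P.min(0),P.max(0),P.mean(0),np.percentile(P[:,2],95)); print("slope",np.polyfit(P[:,1],P[:,0],1))
```

```text
[0.45681059 0.15797318 0.16036441] [ 0.333  0.251 -0.172  1.146  0.     1.902] [[-0.002  1.     0.002]
 [ 1.     0.002  0.001]
 [ 0.001  0.002 -1.   ]] 0.030066722654196385
lid 51801 0.0732296139172384 [0.4857 0.0408 0.065 ] [0.6369 0.2924 0.076 ]
bar 1808 [0.44554488 0.11300808 0.06929866] [0.45733326 0.21177625 0.07683231] [0.45142444 0.16581419 0.07402112] 0.07575261272121585
slope [-0.01186416  0.45339169]
```

View pics/w7.png

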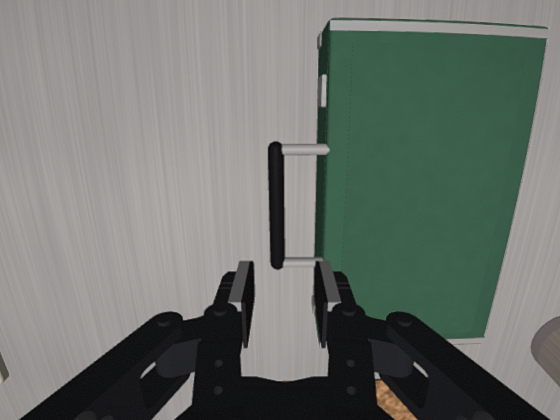

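The bar runs from (276,148) to (278,264) in the wrist picture. Its centre is (0.4514, 0.163, 0.070) and its yaw is 0.012, so the hinge is at (0.637, 0.165, 0.065). I descend on it and pinch.

Call:
send_rows:
  steps: "-0.3 -0.0054 0.0045 -0.03 0 0 0;-0.3 0 0 -0.03 0 0 0;-0.3 0 0 -0.03 0 0 0;-0.3 0 0 -0.02 0 0 0;-0.3 0 0 0 0 0 0"

```text
clock: 10.92
eef_pos: [0.448, 0.1604, 0.0463]
tool_rot: [0.707, 0.707, -0.003, -0.002]
ft_force: [-0.2, -0.5, -0.3]
grip_width: 0.0298
grasp_force: 0.0
```

Call:
send_rows:
  steps: "-1 0 0 0 0 0 0;-1 0 0 0 0 0 0;-1 0 0 0 0 0 0;-1 0 0 0 0 0 0;-1 0 0 0 0 0 0"

```text
clock: 11.33
eef_pos: [0.451, 0.1622, 0.0509]
tool_rot: [0.707, 0.707, 0.001, 0.001]
ft_force: [-2.8, -4.8, -0.6]
grip_width: 0.0101
grasp_force: 58.5
```

Run:
```python
from h import *
o=get_obs();print(o["eef_pos"],o["grip_width"],o["grasp_force"],o["ft_force"].round(1))
h=np.array([.6374,.065]);b=np.array([o["eef_pos"][0],.0695]);d=b-h;r=np.hypot(*d);a0=np.pi-np.arctan2(d[1],d[0])
A=np.linspace(a0,a0+1.78,26);x=h[0]-r*np.cos(A);z=h[1]+r*np.sin(A)
print(r);
for i in range(25): print(i+1,round(x[i+1]-x[i],4),round(z[i+1]-z[i],4))
print(x[-1],z[-1])
```

```text
[0.45096226 0.16220548 0.05092263] 0.010061627719217446 58.46402585506439 [-2.8 -4.8 -0.6]
0.18649204275007217
1 0.0008 0.0133
2 0.0017 0.0132
3 0.0027 0.013
4 0.0036 0.0128
5 0.0045 0.0125
6 0.0054 0.0121
7 0.0062 0.0117
8 0.007 0.0113
9 0.0078 0.0107
10 0.0086 0.0101
11 0.0093 0.0095
12 0.0099 0.0088
13 0.0105 0.0081
14 0.0111 0.0073
15 0.0116 0.0065
16 0.012 0.0057
17 0.0124 0.0048
18 0.0127 0.0039
19 0.0129 0.003
20 0.0131 0.0021
21 0.0132 0.0012
22 0.0133 0.0002
23 0.0133 -0.0007
24 0.0132 -0.0017
25 0.013 -0.0026
0.6805214619313048 0.246438203060992
```

Call:
send_rows:
  steps: "-1 0.0008 0 0.0133 0 0 0;-1 0.0017 0 0.0132 0 0 0;-1 0.0027 0 0.0130 0 0 0;-1 0.0036 0 0.0128 0 0 0;-1 0.0045 0 0.0125 0 0 0"

```text
clock: 11.75
eef_pos: [0.4634, 0.1623, 0.1157]
tool_rot: [0.707, 0.708, 0.0, 0.0]
ft_force: [-0.6, -3.3, -3.3]
grip_width: 0.0099
grasp_force: 58.6
```

Call:
send_rows:
  steps: "-1 0.0054 0.0001 0.0121 0 0 0;-1 0.0062 0.0001 0.0117 0 0 0;-1 0.0070 0.0001 0.0113 0 0 0;-1 0.0078 0.0001 0.0107 0 0 0;-1 0.0086 0.0001 0.0101 0 0 0"

```text
clock: 12.17
eef_pos: [0.4959, 0.1627, 0.1718]
tool_rot: [0.706, 0.708, -0.002, -0.002]
ft_force: [-10.6, -4.2, 5.6]
grip_width: 0.0101
grasp_force: 58.5
```

Call:
send_rows:
  steps: "-1 0.0093 0.0001 0.0095 0 0 0;-1 0.0099 0.0001 0.0088 0 0 0;-1 0.0105 0.0001 0.0081 0 0 0;-1 0.0111 0.0001 0.0073 0 0 0;-1 0.0116 0.0001 0.0065 0 0 0"

```text
clock: 12.58
eef_pos: [0.5501, 0.1634, 0.2151]
tool_rot: [0.707, 0.708, 0.001, 0.0]
ft_force: [-5.9, -4.9, 11.4]
grip_width: 0.01
grasp_force: 62.1
```

Call:
send_rows:
  steps: "-1 0.0120 0.0001 0.0057 0 0 0;-1 0.0124 0.0001 0.0048 0 0 0;-1 0.0127 0.0001 0.0039 0 0 0;-1 0.0129 0.0001 0.0030 0 0 0;-1 0.0131 0.0001 0.0021 0 0 0"

```text
clock: 13.0
eef_pos: [0.616, 0.1641, 0.2345]
tool_rot: [0.707, 0.708, 0.003, 0.002]
ft_force: [1.5, -1.2, -16.0]
grip_width: 0.0096
grasp_force: 59.4
```

Run:
```python
from h import *
o=get_obs();print(o["eef_pos"],o["joint_pos"].round(3),o["grip_width"],o["ft_force"].round(1),o["tool_rot"].round(3))
print("ang",np.pi-np.arctan2(o["eef_pos"][2]+.019-.065,o["eef_pos"][0]-.6374))
```

```text
[0.61599278 0.16411811 0.23451811] [ 0.26   0.518  0.421  1.466 -0.     1.83 ] 0.009609316784940942 [  1.5  -1.2 -16. ] [0.707 0.708 0.003 0.002]
ang 1.4577254108189959
```

Call:
send_rows:
  steps: "-1 0.0132 0.0001 0.0008 0 0 0;-1 0.0133 0.0001 0.0000 0 0 0;-1 0.0133 0.0001 -0.0007 0 0 0;-1 0.0132 0.0001 -0.0017 0 0 0;-1 0.0080 0.0001 -0.0016 0 0 0"

```text
clock: 13.42
eef_pos: [0.6783, 0.1648, 0.2301]
tool_rot: [0.707, 0.707, 0.004, 0.002]
ft_force: [-0.9, -1.8, 4.6]
grip_width: 0.0097
grasp_force: 63.8
```

Call:
send_rows:
  steps: "-1 0 0 0 0 0 0;-1 0 0 0 0 0 0;-0.3 0 0 0 0 0 0;-0.3 0 0 0 0 0 0;-0.3 0 0 0 0 0 0"

```text
clock: 13.83
eef_pos: [0.6759, 0.1657, 0.2277]
tool_rot: [0.706, 0.708, 0.002, 0.0]
ft_force: [-0.8, 0.3, -0.4]
grip_width: 0.03
grasp_force: 0.0
```

Run:
```python
from h import *
o=get_obs();print(o["eef_pos"],o["joint_pos"].round(3),o["grip_width"],o["ft_force"].round(1),o["tool_rot"].round(3))
print("ang",np.pi-np.arctan2(o["eef_pos"][2]+.019-.065,o["eef_pos"][0]-.6374))
```

```text
[0.67589255 0.16571692 0.22770178] [0.24  0.661 0.648 1.554 0.002 1.809] 0.0299693819039592 [-0.8  0.3 -0.4] [0.706 0.708 0.002 0.   ]
ang 1.7795546228966752
```

The lid is at about 1.78 rad and released on its stop. Now back to the mallet.

Call:
send_rows:
  steps: "-0.3 0 0 0.03 0 0 0;-0.3 0 0 0.035 0 0 0;-0.3 -0.0123 -0.0311 0 0 0 0.089;-0.3 -0.0123 -0.0311 0 0 0 0.089;-0.3 -0.0123 -0.0311 -0.01 0 0 0.089"

```text
clock: 14.25
eef_pos: [0.6404, 0.0723, 0.2852]
tool_rot: [0.603, 0.797, 0.004, 0.003]
ft_force: [1.5, -0.7, -0.2]
grip_width: 0.0302
grasp_force: 0.0
```

Call:
send_rows:
  steps: "-0.3 -0.0123 -0.0311 -0.01 0 0 0.089;-0.3 -0.0123 -0.0311 -0.01 0 0 0.089;-0.3 -0.0123 -0.0311 -0.01 0 0 0.089;-0.3 -0.0123 -0.0311 -0.01 0 0 0.089;-0.3 -0.0123 -0.0311 -0.01 0 0 0.089"

```text
clock: 14.67
eef_pos: [0.5766, -0.0844, 0.2321]
tool_rot: [0.413, 0.911, 0.002, -0.0]
ft_force: [1.3, -0.5, -0.1]
grip_width: 0.03
grasp_force: 0.0
```

Call:
send_rows:
  steps: "-0.3 -0.0123 -0.0311 -0.01 0 0 0.089;-0.3 -0.0123 -0.0311 -0.01 0 0 0.089;-0.3 -0.0123 -0.0311 -0.01 0 0 0.089;-0.3 -0.0123 -0.0311 -0.01 0 0 0.089;-0.3 0 0 0 0 0 0"

```text
clock: 15.08
eef_pos: [0.5248, -0.2123, 0.1903]
tool_rot: [0.25, 0.968, 0.001, -0.002]
ft_force: [0.4, 0.0, -0.4]
grip_width: 0.0297
grasp_force: 0.0
```

Call:
send_rows:
  steps: "-0.3 0 0 0 0 0 0;-0.3 0 0 0 0 0 0;-0.3 0 0 0 0 0 0;-0.3 0 0 0 0 0 0;-0.3 0 0 0 0 0 0"

```text
clock: 15.5
eef_pos: [0.5291, -0.2069, 0.1929]
tool_rot: [0.247, 0.969, 0.001, 0.0]
ft_force: [-0.2, 0.4, 0.0]
grip_width: 0.0296
grasp_force: 0.0
```

```bash
cat > m.py <<'E'
from h import *
c=snap("wrist","w8");snap("scene","sc2")
o=get_obs();M=R.from_quat(o["tool_rot"]).as_matrix();print(o["eef_pos"],o["joint_pos"].round(3),M.round(3),o["grip_width"])
W=cloud(c);m=(W[...,2]>.0225)&(W[...,2]<.06)&(abs(W[...,0]-.55)<.15)&(abs(W[...,1]+.22)<.1)
P=W[m]; h=P[P[:,2]>.038];q=P[P[:,2]<.038]
print("all",cv2.minAreaRect((P[:,:2]*1000).astype(np.float32)));print("head",h.mean(0),cv2.minAreaRect((h[:,:2]*1000).astype(np.float32)))
print("hand",cv2.fitLine(q[:,:2].astype(np.float32),cv2.DIST_L2,0,.01,.01).ravel(),np.percentile(q[:,2],90), "line",np.arctan2(*(q.mean(0)-h.mean(0))[1::-1]))
W=cloud(load("sc2"));g=(W[...,0]>.6)&(W[...,0]<.75)&(abs(W[...,1]-.16)<.17)&(W[...,2]>.1)&(W[...,2]<.23);P=W[g]
print("lid",len(P),np.polyfit(P[:,2],P[:,0],1),P[:,2].max())
a=load("sc2")["frame"][150:300,160:400,::-1];cv2.imwrite("pics/c8.png",np.hstack([cv2.resize(a,(440,275)),cv2.resize(c["frame"][...,::-1],(360,275))]))
E
python3 m.py
```

```text
[ 0.52878803 -0.20721246  0.19273437] [-0.375  0.394  0.119  1.297  0.003  0.125] [[-0.878  0.479  0.   ]
 [ 0.479  0.878  0.003]
 [ 0.001  0.003 -1.   ]] 0.029706820151402854
all ((550.014404296875, -219.61575317382812), (43.49292755126953, 199.54132080078125), 61.171878814697266)
head [ 0.484332   -0.18351554  0.04546138] ((484.615966796875, -183.66297912597656), (39.65949630737305, 50.33377456665039), 60.92942428588867)
hand [ 0.8767745  -0.48090172  0.55656147 -0.22321796] 0.03573486203342376 line -0.502590097007122
lid 1721 [0.22084861 0.62978099] 0.22963505769428716
```

View pics/c8.png

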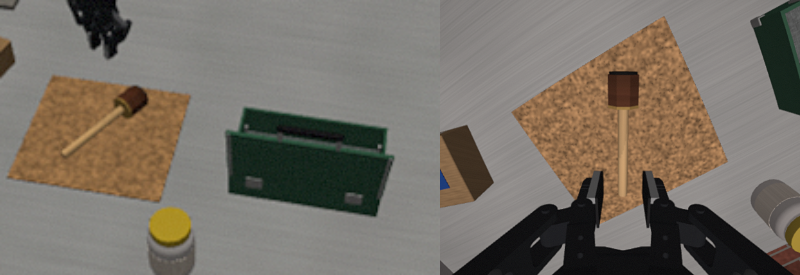

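The lid slopes 12.5° past upright, so it is on its stop. The mallet lies aligned with the fingers; I descend and grip.

Call:
send_rows:
  steps: "-0.3 0 0 -0.04 0 0 0;-0.3 0 0 -0.04 0 0 0;-0.3 0 0 -0.04 0 0 0;-0.3 0 0 -0.03 0 0 0;-0.3 0 0 -0.014 0 0 0"

```text
clock: 16.02
eef_pos: [0.5252, -0.2063, 0.0238]
tool_rot: [0.248, 0.969, 0.002, -0.004]
ft_force: [-0.6, 1.7, -0.2]
grip_width: 0.0298
grasp_force: 0.0
```

Call:
send_rows:
  steps: "-0.3 0 0 -0.008 0 0 0;-0.3 0 0 -0.006 0 0 0;-0.3 0 0 -0.003 0 0 0;-0.3 0 0 0 0 0 0;-0.3 0 0 0 0 0 0"

```text
clock: 16.43
eef_pos: [0.5294, -0.2084, 0.0128]
tool_rot: [0.248, 0.969, 0.001, 0.001]
ft_force: [0.1, 0.2, -0.4]
grip_width: 0.0298
grasp_force: 0.0
```

Call:
send_rows:
  steps: "-1 0 0 0 0 0 0;-1 0 0 0 0 0 0;-1 0 0 0 0 0 0;-1 0 0 0 0 0 0;-1 0 0 0 0 0 0"

```text
clock: 16.85
eef_pos: [0.5295, -0.2085, 0.0126]
tool_rot: [0.248, 0.969, 0.001, 0.001]
ft_force: [2.0, -0.8, 5.0]
grip_width: 0.0138
grasp_force: 58.4
```

Call:
send_rows:
  steps: "-1 0 0 0.01 0 0 0;-1 0 0 0.035 0 0 0;-1 0 0 0.035 0 0 0;-1 0 0 0.035 0 0 0;-1 0 0 0.035 0 0 0"

```text
clock: 17.27
eef_pos: [0.527, -0.2076, 0.1627]
tool_rot: [0.248, 0.969, 0.001, -0.002]
ft_force: [0.6, -0.0, -1.2]
grip_width: 0.0139
grasp_force: 58.4
```

Call:
send_rows:
  steps: "-1 0.0006 0.033 0 0 0 -0.088;-1 0.0006 0.033 0 0 0 -0.088;-1 0.0006 0.033 0 0 0 -0.088;-1 0.0006 0.033 0 0 0 -0.088;-1 0.0006 0.033 0 0 0 -0.088"

```text
clock: 17.68
eef_pos: [0.5301, -0.0417, 0.1614]
tool_rot: [0.456, 0.89, 0.001, -0.001]
ft_force: [0.5, 0.0, -1.0]
grip_width: 0.0143
grasp_force: 58.4
```

Call:
send_rows:
  steps: "-1 0.0006 0.033 0 0 0 -0.088;-1 0.0006 0.033 0 0 0 -0.088;-1 0.0006 0.033 0 0 0 -0.088;-1 0.0006 0.033 0 0 0 -0.088;-1 0.0006 0.033 0 0 0 -0.088"

```text
clock: 18.1
eef_pos: [0.533, 0.1232, 0.1613]
tool_rot: [0.639, 0.769, 0.0, -0.0]
ft_force: [0.5, -0.2, -1.7]
grip_width: 0.0134
grasp_force: 58.5
```

Call:
send_rows:
  steps: "-1 0.0006 0.033 0 0 0 -0.088;-1 0.0006 0.033 0 0 0 -0.088;-1 0 0 0 0 0 0;-1 0 0 0 0 0 0;-1 0 0 0 0 0 0"

```text
clock: 18.52
eef_pos: [0.5346, 0.1875, 0.161]
tool_rot: [0.702, 0.712, 0.0, 0.0]
ft_force: [-0.3, -0.0, -0.3]
grip_width: 0.0136
grasp_force: 58.6
```

Run:
```python
from h import *
c=snap("wrist","w9")
o=get_obs();M=R.from_quat(o["tool_rot"]).as_matrix();print(o["eef_pos"],o["joint_pos"].round(3),M.round(3),o["grip_width"])
W=cloud(c);Z=W[...,2]
# heights profile along x at several y (rim & divider)
for y in (.12,.2,.22,.25):
    m=(abs(W[...,1]-y)<.006)&(W[...,0]>.47)&(W[...,0]<.66)&(Z<.08);P=W[m]
    f=P[P[:,2]<.012]; r=P[(P[:,2]>.055)&(P[:,0]<.52)];d=P[(P[:,2]>.028)&(P[:,2]<.04)]
    for n,q in (("floor",f),("frim",r),("div",d)):
        if len(q)>3: print(y,n,len(q),q.min(0).round(4),q.max(0).round(4))
r=W[(abs(Z-.065)<.006)&(W[...,1]>.26)&(W[...,1]<.33)&(W[...,0]>.49)&(W[...,0]<.6)]
if len(r): print("yrim",r.min(0),r.max(0))
m=(Z>.13)&(Z<.21)&(W[...,1]>o["eef_pos"][1]+.015)&(abs(W[...,0]-.536)<.06);P=W[m]
print("held head",len(P),P.min(0),P.max(0),cv2.minAreaRect((P[:,:2]*1000).astype(np.float32)) if len(P) else 0)
```

```text
[0.53482177 0.1869647  0.16115538] [0.336 0.409 0.057 1.218 0.    1.894] [[-0.013  1.     0.001]
 [ 1.     0.013  0.001]
 [ 0.001  0.001 -1.   ]] 0.013934045873682917
0.12 floor 578 [ 0.4701  0.114  -0.001 ] [0.6335 0.126  0.012 ]
0.12 frim 96 [0.4879 0.1141 0.0553] [0.4931 0.1259 0.0666]
0.12 div 297 [0.4927 0.114  0.028 ] [0.6335 0.1259 0.0399]
0.2 floor 386 [ 0.47    0.194  -0.0015] [0.6327 0.206  0.0117]
0.2 frim 119 [0.4872 0.194  0.0582] [0.4925 0.2057 0.0665]
0.2 div 300 [0.5997 0.194  0.028 ] [0.633  0.206  0.0398]
0.22 floor 393 [ 0.47    0.214  -0.0009] [0.6325 0.2259 0.0118]
0.22 frim 135 [0.4868 0.214  0.0572] [0.4922 0.2256 0.0665]
0.22 div 332 [0.5993 0.214  0.028 ] [0.6322 0.226  0.0399]
0.25 floor 413 [ 0.4708  0.244  -0.0012] [0.632 0.256 0.012]
0.25 frim 215 [0.483  0.2441 0.0568] [0.4917 0.256  0.0667]
0.25 div 425 [0.4912 0.244  0.028 ] [0.6323 0.256  0.0399]
yrim [0.49005824 0.26029237 0.0590224 ] [0.59992773 0.29284177 0.06746543]
held head 15972 [0.51312397 0.20197744 0.15414746] [0.55756904 0.26281949 0.19815947] ((535.3033447265625, 232.37744140625), (60.824161529541016, 44.30366134643555), 89.75119018554688)
```

View pics/w9.png

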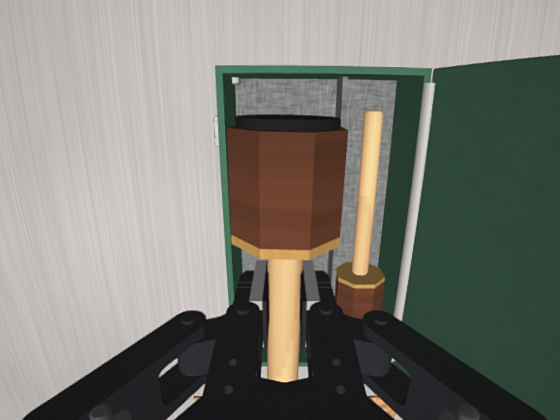

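The held mallet (head at x 0.513–0.558, end at y 0.263) fits between the front wall (inner face 0.492) and the divider (0.580). The twin lies in the rear compartment. I lower the mallet.

Call:
send_rows:
  steps: "-1 0.001 0 -0.03 0 0 0;-1 0 0 -0.03 0 0 0;-1 0 0 -0.03 0 0 0;-1 0 0 -0.02 0 0 0;-1 0 0 -0.01 0 0 0"

```text
clock: 18.98
eef_pos: [0.5341, 0.1853, 0.0383]
tool_rot: [0.703, 0.711, -0.001, -0.001]
ft_force: [-0.4, -0.2, -1.3]
grip_width: 0.0139
grasp_force: 58.6
```

Call:
send_rows:
  steps: "-1 0 0 -0.008 0 0 0;-1 0 0 -0.007 0 0 0;-1 0 0 -0.005 0 0 0;-1 0 0 -0.003 0 0 0;-1 0 0 0 0 0 0"

```text
clock: 19.4
eef_pos: [0.5368, 0.188, 0.0187]
tool_rot: [0.702, 0.712, 0.002, 0.0]
ft_force: [0.2, 0.9, -1.4]
grip_width: 0.014
grasp_force: 58.6
```

Run:
```python
from h import *
o=get_obs();print(o["eef_pos"],o["ft_force"].round(1),o["grip_width"])
```

```text
[0.53678748 0.18796057 0.0187146 ] [ 0.2  0.9 -1.4] 0.014016074878068973
```

Call:
send_rows:
  steps: "-1 0 0 -0.002 0 0 0;-1 0 0 -0.001 0 0 0;-1 0 0 -0.001 0 0 0;-1 0 0 0 0 0 0;-1 0 0 0 0 0 0"

```text
clock: 19.82
eef_pos: [0.5366, 0.1881, 0.0147]
tool_rot: [0.702, 0.712, 0.002, 0.0]
ft_force: [-0.1, -0.6, -1.1]
grip_width: 0.0141
grasp_force: 58.6
```

Call:
send_rows:
  steps: "-0.4 0 0 0 0 0 0;-0.4 0 0 0 0 0 0;-0.4 0 0 0 0 0 0;-0.4 0 0 0 0 0 0;-0.4 0 0 0.005 0 0 0"

```text
clock: 20.23
eef_pos: [0.536, 0.1878, 0.019]
tool_rot: [0.702, 0.712, 0.001, -0.0]
ft_force: [0.2, -0.1, 0.2]
grip_width: 0.0257
grasp_force: 0.0
```

Call:
send_rows:
  steps: "-0.4 0 0 0.02 0 0 0;-0.4 0 0 0.03 0 0 0;-0.4 0 0 0.035 0 0 0;-0.4 -0.01 0 0.035 0 0 0;-0.4 -0.02 0 0.03 0 0 0"

```text
clock: 20.65
eef_pos: [0.5077, 0.188, 0.1719]
tool_rot: [0.703, 0.712, 0.002, 0.001]
ft_force: [0.8, 0.6, 0.8]
grip_width: 0.0258
grasp_force: 0.0
```

Call:
send_rows:
  steps: "-0.4 -0.03 0 0.01 0 0 0;-0.4 -0.03 0 0 0 0 0;-0.4 -0.02 0 0 0 0 0;-0.4 0 0 0 0 0 0;-0.4 0 0 0 0 0 0"

```text
clock: 21.07
eef_pos: [0.4254, 0.1879, 0.1801]
tool_rot: [0.702, 0.712, 0.002, 0.0]
ft_force: [0.6, 0.5, 1.0]
grip_width: 0.0259
grasp_force: 0.0
```

Run:
```python
from h import *
c=snap("wrist","w10");s=snap("scene","sc3");o=get_obs();print(o["eef_pos"],o["clock"])
W=cloud(c);hsv=cv2.cvtColor(c["frame"],cv2.COLOR_RGB2HSV)
m=(W[...,2]>.02)&(W[...,2]<.056)&(W[...,0]>.497)&(W[...,0]<.576)&(W[...,1]>.045)&(W[...,1]<.285);P=W[m]
print(cv2.minAreaRect((P[:,:2]*1000).astype(np.float32)))
h=P[P[:,1]>.225];q=P[(P[:,1]<.2)&(P[:,1]>.07)];print("head top",np.percentile(h[:,2],95),"handle top",np.percentile(q[:,2],95))
for y in (.08,.12,.16,.19): k=q[abs(q[:,1]-y)<.008]; print(y,len(k),k.max(0).round(4) if len(k) else 0)
W=cloud(s);g=(W[...,0]>.6)&(W[...,0]<.75)&(abs(W[...,1]-.16)<.13)&(W[...,2]>.1)&(W[...,2]<.2);P=W[g];print("lid",np.polyfit(P[:,2],P[:,0],1))
W0=cloud(load("scene0"))
for n,b in (("gong",(.5,.8,.3,.5)),("tub",(.7,.9,-.1,.05)),("box",(.35,.65,-.6,-.35))):
    for w in (W0,W):
        P=w[(w[...,0]>b[0])&(w[...,0]<b[1])&(w[...,1]>b[2])&(w[...,1]<b[3])&(w[...,2]>.015)&(w[...,2]<.13)];print(n,len(P),P.mean(0).round(4))
```

```text
[0.42704734 0.18809744 0.17978663] 21.1667
((537.400390625, 163.78009033203125), (199.3472900390625, 45.05023193359375), 89.56184387207031)
head top 0.04969713572954657 handle top 0.0352399926716732
0.08 200 [0.5422 0.0879 0.0362]
0.12 220 [0.5427 0.128  0.0361]
0.16 250 [0.5432 0.168  0.0362]
0.19 282 [0.544  0.1978 0.0359]
lid [0.23990912 0.62722281]
gong 299 [0.5557 0.4825 0.0354]
gong 307 [0.5555 0.483  0.0351]
tub 845 [ 0.8094 -0.0231  0.0836]
tub 848 [ 0.8094 -0.0231  0.0836]
box 1314 [ 0.4541 -0.5197  0.0521]
box 1315 [ 0.4541 -0.5195  0.0518]
```

View pics/w10.png

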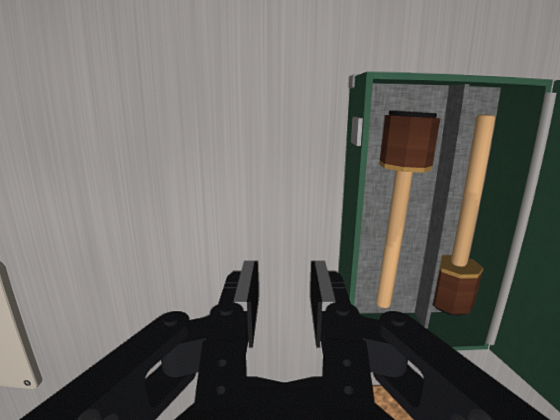

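The mallet lies flat in the front compartment: head at (410,140), tip at (385,305), head top 0.050 and handle top level at 0.036. The lid is still on its stop, and the gong, glove box and tub have not moved.

```bash
python3 -c "
from workcell import *
print(job_done())"
```

```text
the job is handed in; nothing more can be done
None
```

I laid the mallet on the cork mat with the lid still shut, opened the lid back onto its stop, and laid the mallet flat in the front compartment beside its twin; the gong, glove box and tub did not move, and I handed the job in at about 21 s of the 72 s allowed.

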